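Squeeze two boards with the ratchet clamp, then free them

ROBOT

A 6-joint arm with a two-finger parallel gripper is mounted at the origin on a cart in front of the work surface, level with it; the furniture and walls round the work are solid. World frame = base frame: x ahead of the robot, y to its left, z up, the work surface at z = 0. Lengths are in m, angles in rad, forces in N, time in s.
With the tool pointing down it reaches from about 0.3 to 0.875 m from the base axis. Payload 6.4 kg.
Tool frame: the origin (TCP) lies where the fingers leave the gripper's body, on its centre line; the fingertips stand 73 mm ahead of it and the grasp point (between the pads) lies 54 mm ahead of it; z points along the fingers, y is the line along which they close (so a half turn about z gives the same grasp; the last joint's range is limited). The gripper opens to 85 mm and grips with 20 to 120 N. Pads are 22 mm wide; open, the fingers measure 114 mm over their backs; the gripper's body (76 mm by 85 mm) begins 54 mm behind the grasp point. The pads swing forward as they close: fully open they stand 13 mm farther back than shut.
Start: joints at [1.116, 0.181, 1.607, -0, 1.354, -0.206], TCP at [0.142, 0.557, 0.304] pointing down, gripper open.
Joint ranges: [-2.99, 2.99], [-0.89, 2.07], [0.3, 2.58], [-1.14, 4.28], [0, 2.63], [-3.12, 3.12]. Speed limits (rad/s): [2.57, 2.57, 3.01, 3.14, 3.14, 3.14].

INTERFACE

Orientations are given as a unit quaternion [w, x, y, z].
In Python, from bench import ctrl gives the robot as it stands.
- The arm moves only by the tool carry_out, never from a script. Its argument "steps" is one flat list of numbers, 7 for each row, row after row: the shift along the tool's x, y, z in m, then the turn, a rotation vector about the tool's x, y, z in rad, then the opening, from 0 (shut) to 1 (fully open). In form: [dx, dy, dz, wx, wy, wz, claw, dx, dy, dz, wx, wy, wz, claw, ...]. A call has 1 to 20 rows; each row is the pose to reach, as a shift and turn from the pose commanded when the call began, along the tool's axes at that moment; what a row does not reach only later rows make up. A row lasts 1/10 s, in which the tool goes at most 50 mm and 8.59 degrees, less where a joint would pass 70% of its speed; a pose out of reach is approached as far as the arm can. A call with a gripper value outside its range is refused whole. The fingers move at their own pace and stop on an object; the grip force is fixed at half the most. Time passes only in rows, so rows that repeat a pose let the fingers close. It gives the time, the measured TCP pose, the force, the opening and the grip force at its end, in the units of the state.
- ctrl.get_obs(): the state, without advancing time (a new reading comes with each control period).
- ctrl.camera(name): name is "scene" or "top" or "wrist"; returns the picture (420x560x3 uint8, red, green, blue); there is no depth.
- ctrl.camera_params(name): a dict with "vertical_fov" (degrees; the focal length in pixels is half the picture's height over the tangent of half this angle, whatever the lens; pixels are square), "cx", "cy" (the principal point, pixels), "cam_to_world" (4x4, takes a point from camera to world coordinates); the wrist camera has in their place "hand_eye" (4x4, takes a point from camera to tool coordinates, whose origin is the TCP and whose axes are the flange's). Camera axes: x right, y down, z forward; pixel columns grow to the right and rows downward; lengths in m; the calibration is good to about 2 mm. The wrist camera is an equidistant fisheye: a pixel r from the principal point sees the ray r / f radians off the axis. A picture is of the moment at which its call begins: read the wrist's pose just before it. camera_params takes no time and is no camera call.
- ctrl.hand_in(): hands the job in; it is judged then, once.
The state is a dict: "time_s": time; "q": joint angles; "dq": joint speeds; "joint_efforts": joint torques, N m; "eef_pos": TCP position; "eef_rot": TCP orientation; "wrist_force": force on the tool from outside, world axes, zero at the start; "torque": the same for the moment, N m; "opening": opening from 0.0 (shut) to 1.0 (fully open); "grasp_force": force on a finger pad.
Only numpy, scipy, OpenCV 4.12 (cv2) and the standard library are available. Lean on these libraries where they do the work, as an engineer would, in place of code of your own. Each camera call takes 0.05 s, during which the arm holds its last target. There are 200 camera calls.

TASK

Use the jig's ratchet clamp to press the two loose boards tight against each other and the fence: pump the trigger (pushing it down and letting it come up again) until the jaw bites and the trigger turns stiff, but do not force it further, or the pad crushes the wood. Take your hand off and let the clamp hold them by itself for about two seconds, then press the release tab down until the jaw has sprung fully back, and leave the boards where they are, closed up square against the fence. Only the trigger and the tab are to be touched; leave the tools and other things around alone.

Things in the scene. Friction and masses are not known exactly. Their poses are not given: they have to be found in the camera images.
- clamp: Jig: plywood baseboard 380x200x12 mm fixed on the bench, with a grey ratchet clamp. Origin on the bench under the bar's centre line; x runs level from trigger to fence (the way the jaw advances), z up. Baseboard from x = -185 to 195 mm; housing 34 mm wide, x = -170 to -36 mm, 64 mm high, with ears 98 mm high at x = -155 to -131 mm. The trigger's level hinge is at x = -143, z = 86 mm.
- thumb_plate (a point): Top centre of the black thumb plate (40 mm across, 42 mm long) on the trigger's end, 125 mm from its hinge; at rest 130 mm above the bench, sloping 0.32 rad up away from the fence. Push it straight down: full swing is 74 mm down, under 8 mm sideways; it springs up again. Resists with at most 12 N while the jaw runs free; tight at 18 to 22 N; from about 27 N the pad crushes the wood.
- trigger (a joint): Turn of the trigger, rad: 0 at rest (up), 0.6 fully down. The first 0.15 to 0.25 rad are idle, the rest draws the jaw on, about two teeth (12 mm) in a stroke to 0.55 or more. Let go after 18 to 22 N, the jaw slips back by at most one tooth (6 mm) and holds. A full stroke made when the jaw already bites can be too much.
- release_tab (a point): Top middle of the release tab, a black round bar (14 mm thick, 32 mm long across the clamp), at rest 79 to 86 mm above the bench, at clamp x = -106 mm, over the housing between trigger hinge and jaw. Pushed straight down to below 77 mm (stop at 71), with 3 to 15 N, it lifts the pawl that holds the bar. While held down, a spring (6 N) draws the jaw back in about half a second.
- release (a joint): Turn of the release tab, rad: 0 to 0.15 at rest, 0.3 fully down; it frees the jaw from about 0.17.
- jaw (a joint): Advance of the jaw, m: 0 fully back, grows towards the fence, up to 0.067. It is held at whole teeth, 6 mm apart. The rubber pad's free face lies at clamp x = 26 mm + this value while unloaded.
- pad: The rubber pad on the front of the jaw, 8 x 66 x 30 mm, on a stiff spring (4 N/mm, up to 17 mm) behind it. Its origin lies 26 mm behind the pad's free face, at the pad's mid height.
- fence: Hardwood fence block across the baseboard, 28 x 150 x 36 mm, fixed with two screws; its place along the clamp varies. Origin at the centre of its underside; axes as the clamp's; the face towards the jaw lies at its x = -14 mm.
- board_a_center (a point): Centre of the loose board next to the jaw: a sawn wood block, 42 mm along its x, 130 mm along its y, 38 mm high, about 0.15 kg, lying on the baseboard.
- board_b_center (a point): Centre of the second, equal board, between board_a and the fence.
- board_a: The same board as board_a_center; origin at the centre of its underside.
- board_b: The same board as board_b_center; origin at the centre of its underside.
- pencil: Flat carpenter's pencil 166 x 15 x 7 mm lying on the baseboard beside the housing. Bystander.
- scrap: Flat sawn wood scrap 110 x 60 x 19 mm lying on the baseboard on the housing's other side. Bystander.
- paint_tin: Round tin 78 mm wide, 77 mm high, on the bench at the right. Bystander.
- tape_measure_1: Tape measure 41 x 89 x 65 mm on the bench at the right. Bystander.
- screw_jar: Jar with lid 61 mm wide, 85 mm high, on the bench at the left. Bystander.
- drink_can: Can 66 mm wide, 115 mm high, at the back left. Bystander.

How it is judged:
On the way:
1. the clamp, untouched and with its trigger up, holds both boards pressed against the fence by itself (pad on board over 8 N) for 1.5 s (contact force between pad and board_a above 8 N and contact force between board_b and fence above 5 N and contact force between the fingers and anything else below 0.5 N and value of joint trigger below 0.06 rad), for 1.5 s.
At the end, for the whole second after the job is handed in: The jaw is fully back (within 4 mm), trigger and release tab are up; the boards lie at rest, closed up: board_b within 3 mm of the fence, board_a's centre within 81 mm of the fence's centre line along the clamp (77 when shut), both square to the clamp within 0.05 rad (value of joint jaw below 0.004 m and value of joint trigger below 0.06 rad and value of joint release below 0.2 rad and x of board_a_center in the frame of fence above -0.081 m and x of board_b_center in the frame of fence above -0.038 m and angle between the x axis of each of board_a, board_b and the x axis of clamp, either way round below 0.05 rad and linear speed of each of board_a, board_b below 0.02 m/s); the robot touches nothing.
It fails at once if the pad crushes the wood (over 75 N) (contact force between pad and board_a above 75 N).
It fails at once if the robot pushes a board itself (contact force between any of the fingers, the arm and board_a above 3 N or contact force between any of the fingers, the arm and board_b above 3 N).
It fails at once if the robot pushes the jaw's pad itself (contact force between any of the fingers, the arm and pad above 3 N).
It fails at once if a bystander is moved by more than 3 cm (distance of any of pencil, scrap, paint_tin, tape_measure_1, screw_jar, drink_can from where it was at the start of the episode above 0.03 m).
It also fails if it takes over 64 s, if anything falls off the work surface, if the arm or the gripper's body presses on something with over 40 N, if the wrist force passes 120 N, or if a joint passes its speed limit or range.

## Working session

There is one attempt and no reset: what is moved stays moved. The work goes in short steps, Python scripts to look and compute and a tool call to move; the robot and the scene stay as the last step left them, time stands still between calls to the robot, and variables do not carry over. Pictures are saved under pics/ and viewed, at most 10 in all, crops included, and the job is handed in when it is done.

Besides the shell and the picture viewer there is one more tool, called after "Emit:" as name(argument=value, ...) on one line, values as JSON. carry_out: Moves the arm, as the interface text tells. Its arguments: {"type":"object","properties":{"steps":{"type":"array"}},"required":["steps"]}

```bash
ls; mkdir -p pics
cat > h.py <<'E'
import numpy as np, cv2
from bench import ctrl
def snap(n,f):
    p=ctrl.camera_params(n); im=ctrl.camera(n); cv2.imwrite('pics/'+f,im[:,:,::-1]); return im,p
def ray(p,u,v):
    f=210/np.tan(np.radians(p['vertical_fov'])/2); T=np.array(p['cam_to_world'])
    d=T[:3,:3]@np.array([(u-p['cx'])/f,(v-p['cy'])/f,1]); return T[:3,3],d
def onz(p,u,v,z):
    o,d=ray(p,u,v); return o+d*(z-o[2])/d[2]
def proj(p,X):
    f=210/np.tan(np.radians(p['vertical_fov'])/2); T=np.array(p['cam_to_world'])
    c=T[:3,:3].T@(np.array(X)-T[:3,3]); return c[:2]/c[2]*f+[p['cx'],p['cy']]
def two(p1,a,p2,b):
    o1,d1=ray(p1,*a);o2,d2=ray(p2,*b)
    s=np.linalg.lstsq(np.c_[d1,-d2],o2-o1,rcond=None)[0]
    A=o1+s[0]*d1;B=o2+s[1]*d2; return (A+B)/2,np.linalg.norm(A-B)
E
python3 - <<'E'
from h import *
for n in('scene','top'):
    im,p=snap(n,n+'0.png'); print(n,p['vertical_fov'],p['cx'],p['cy'],np.round(p['cam_to_world'],3).tolist())
o=ctrl.get_obs(); print(o)
E
```

```text
pics
scene 43.128535863100645 272.69833390651576 207.7196148448625 [[0.542, -0.375, 0.752, -0.833], [-0.84, -0.246, 0.483, -0.834], [0.004, -0.894, -0.449, 0.913], [0.0, 0.0, 0.0, 1.0]]
top 48.77362110897569 280.49186508739126 208.04028496381937 [[-0.016, -0.997, 0.075, 0.412], [-1.0, 0.016, -0.003, 0.046], [0.002, -0.075, -0.997, 1.456], [0.0, 0.0, 0.0, 1.0]]
{'time_s': 0.1, 'q': array([ 1.11573561e+00,  1.81479798e-01,  1.60788904e+00, -9.67229555e-06,
        1.35379591e+00, -2.06313371e-01]), 'dq': array([ 0.00051004, -0.00020714, -0.00179705, -0.00015977, -0.00245637,
        0.00047833]), 'joint_efforts': array([-1.20319683e-04, -4.45875478e+01, -3.52238560e+01, -3.74088186e-04,
        4.12447873e-03, -3.08349092e-05]), 'eef_pos': array([0.14138356, 0.55695986, 0.30307598]), 'eef_rot': array([-2.50757780e-04,  1.24052195e-01,  9.92275383e-01, -7.44991605e-04]), 'wrist_force': array([-0.19667389,  0.44684422,  0.18942647]), 'torque': array([-0.05081019,  0.00614737,  0.00342159]), 'grasp_force': 0.0, 'opening': 0.9991339327926402}
```

View pics/top0.png

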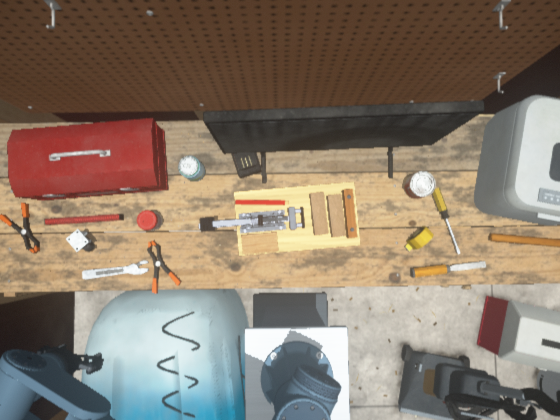

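View pics/scene0.png

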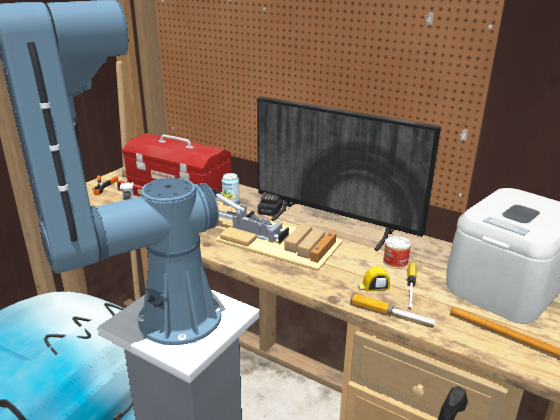

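The top view shows the clamp at about (200–360, 180–255), with the thumb plate near (208,224) and the fence near (350,213). The clamp's x axis points to the image's right, which is world -y. Next I enlarge this area and measure it.

Run:
```python
from h import *
p=ctrl.camera_params('top'); im=cv2.imread('pics/top0.png')
c=cv2.resize(im[175:265,190:370],None,fx=4.4,fy=4.4,interpolation=cv2.INTER_CUBIC); cv2.imwrite('pics/c1.png',c)
hsv=cv2.cvtColor(im,cv2.COLOR_BGR2HSV)
print([ (x,hsv[x[1],x[0]].tolist()) for x in [(245,245),(300,245),(350,240),(320,185),(300,270),(400,230)]])
```

```text
[((245, 245), [17, 102, 223]), ((300, 245), [24, 79, 248]), ((350, 240), [25, 75, 250]), ((320, 185), [25, 76, 246]), ((300, 270), [17, 87, 219]), ((400, 230), [17, 95, 209])]
```

View pics/c1.png

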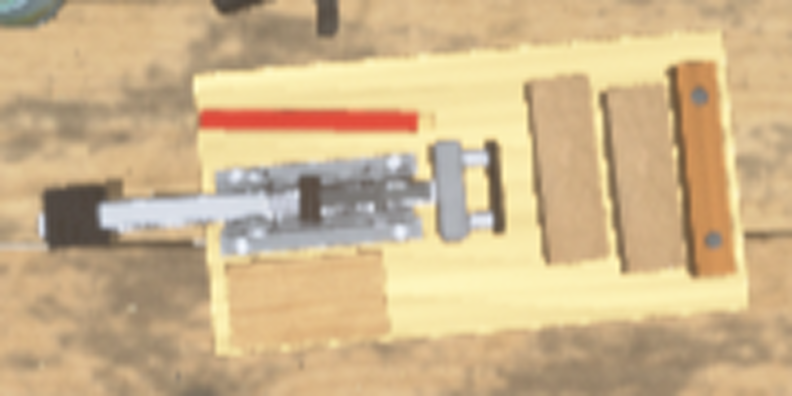

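The crop shows the baseboard corners at (195,74), (720,33), (748,305) and (217,353). The thumb plate is centred near (77,216), the release tab near (311,200), the pad at (496,188), and the fence face near x=685. Next I turn these into positions.

```bash
cat > m.py <<'E'
from h import *
p=ctrl.camera_params('top'); im=cv2.imread('pics/top0.png')
hsv=cv2.cvtColor(im,cv2.COLOR_BGR2HSV)
m=cv2.inRange(hsv,(21,40,225),(32,130,255)); m[:170]=0;m[270:]=0;m[:,:220]=0;m[:,380:]=0
m=cv2.morphologyEx(m,cv2.MORPH_OPEN,np.ones((2,2)))
pts=cv2.findNonZero(m); r=cv2.boxPoints(cv2.minAreaRect(pts)).astype(float)
full=lambda u,v:(u/4.4+190-.4,v/4.4+175-.4)
man=[full(*c) for c in[(195,74),(720,33),(748,305),(217,353)]]
for nm,cs in(('mask',r),('man',man)):
    W=np.array([onz(p,*c,.012) for c in cs]); 
    print(nm,np.round(W,3).tolist(),'sides',np.round(np.linalg.norm(W-np.roll(W,-1,0),axis=1),3))
W=np.array([onz(p,*c,.012) for c in man])[:,:2]
ax=(W[1]-W[0])+(W[2]-W[3]); ax/=np.linalg.norm(ax); ay=np.array([-ax[1],ax[0]])
C=W.mean(0); O=C-0.005*ax
print('ax',ax,'yaw',np.arctan2(ax[1],ax[0]),'O',O)
def clampc(u,v,z):
    X=onz(p,u,v,z); return X,((X[:2]-O)@ax,(X[:2]-O)@ay)
for nm,c,z in[('plate',(77,216),.13),('tab',(311,200),.082),('padface',(503,188),.06),('Aleft',(540,172),.05),('Aright',(600,170),.05),('Bleft',(616,180),.05),('Bright',(678,180),.05),('fenceL',(684,168),.048),('fenceR',(723,168),.048)]:
    print(nm,np.round(np.r_[clampc(*full(*c),z)],4))
E
python3 m.py
```

```text
mask [[0.571, 0.186, 0.012], [0.599, -0.194, 0.012], [0.398, -0.206, 0.012], [0.371, 0.17, 0.012]] sides [0.381 0.201 0.377 0.2  ]
man [[0.574, 0.187, 0.012], [0.598, -0.188, 0.012], [0.404, -0.203, 0.012], [0.376, 0.173, 0.012]] sides [0.375 0.194 0.376 0.198]
ax [ 0.06843402 -0.99765564] yaw -1.5023087811376414 O [ 0.48784397 -0.00292946]
plate [ 0.4693  0.2525  0.13   -0.2561 -0.001 ]
tab [ 0.4798  0.1022  0.082  -0.1054 -0.0009]
padface [ 0.487  -0.0286  0.06    0.0256 -0.0026]
Aleft [ 0.4982 -0.0549  0.05    0.0526  0.0068]
Aright [ 0.499  -0.0964  0.05    0.094   0.0047]
Bleft [ 0.4919 -0.1073  0.05    0.1044 -0.0031]
Bright [ 0.4912 -0.1502  0.05    0.1471 -0.0067]
fenceL [ 0.4996 -0.1548  0.048   0.1523  0.0013]
fenceR [ 0.4992 -0.1818  0.048   0.1792 -0.001 ]
```

Emit:
carry_out(steps=[-0.392, -0.209, 0.03, 0, 0, 1.255, 0, -0.392, -0.209, 0.03, 0, 0, 1.255, 0, -0.392, -0.209, 0.03, 0, 0, 1.255, 0, -0.392, -0.209, 0.03, 0, 0, 1.255, 0, -0.392, -0.209, 0.03, 0, 0, 1.255, 0, -0.392, -0.209, 0.03, 0, 0, 1.255, 0, -0.392, -0.209, 0.03, 0, 0, 1.255, 0, -0.392, -0.209, 0.03, 0, 0, 1.255, 0, -0.392, -0.209, 0.03, 0, 0, 1.255, 0, -0.392, -0.209, 0.03, 0, 0, 1.255, 0, -0.392, -0.209, 0.06, 0, 0, 1.255, 0, -0.392, -0.209, 0.06, 0, 0, 1.255, 0, -0.392, -0.209, 0.06, 0, 0, 1.255, 0])

```text
time_s: 1.4
eef_pos: [0.469, 0.2586, 0.2434]
eef_rot: [-0.001, 0.683, 0.731, -0.001]
wrist_force: [0.8, 0.3, 0.5]
opening: -0.003
grasp_force: 0.0
```

Run:
```python
from h import *
from scipy.spatial.transform import Rotation as R
o=ctrl.get_obs(); print(o['time_s'],o['eef_pos'],o['q'],o['opening'],o['wrist_force'])
q=o['eef_rot']; print(R.from_quat(np.r_[q[1:],q[0]]).as_matrix().round(3))
w=ctrl.camera('wrist'); t=ctrl.camera('top')[160:270,180:380]
t=cv2.resize(t,(560,308))
cv2.imwrite('pics/c2.png',np.vstack([cv2.resize(w,(373,280)),cv2.resize(t,(373,205))])[:,:,::-1])
```

```text
1.4 [0.46901974 0.25855018 0.24339981] [2.81979230e-01 1.57912528e-01 1.76224839e+00 1.33863015e-04
 1.22395942e+00 2.13928539e-01] -0.0032541906243637787 [0.77910377 0.25881475 0.45438409]
[[-0.068  0.998 -0.002]
 [ 0.998  0.068 -0.001]
 [-0.    -0.002 -1.   ]]
```

View pics/c2.png

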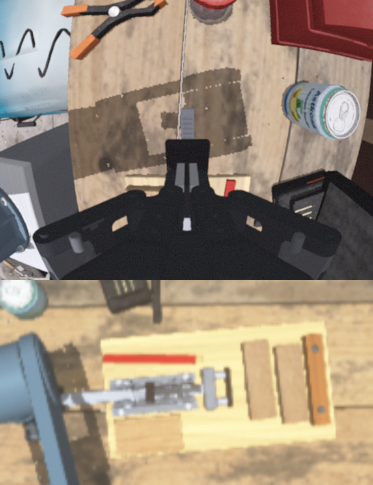

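Emit:
carry_out(steps=[0, 0, 0.03, 0, 0, 0, 0, 0, 0, 0.04, 0, 0, 0, 0, 0, 0, 0.055, 0, 0, 0, 0, 0, 0, 0.07, 0, 0, 0, 0, 0, 0, 0.08, 0, 0, 0, 0, 0, 0, 0.08, 0, 0, 0, 0])

```text
time_s: 2.1
eef_pos: [0.4703, 0.2592, 0.1645]
eef_rot: [-0.0, 0.683, 0.731, 0.001]
wrist_force: [-1.2, 3.7, 4.8]
opening: 0.003
grasp_force: 2.4
```

Emit:
carry_out(steps=[0, 0, 0.012, 0, 0, 0, 0, 0, 0, 0.024, 0, 0, 0, 0, 0, 0, 0.028, 0, 0, 0, 0, 0, 0, 0.028, 0, 0, 0, 0])

```text
time_s: 2.5
eef_pos: [0.4713, 0.2581, 0.1376]
eef_rot: [0.001, 0.683, 0.731, 0.001]
wrist_force: [0.6, -2.2, 9.0]
opening: -0.001
grasp_force: 4.0
```

```bash
cat > v.py <<'E'
import sys
from h import *
def pic(f):
    t=ctrl.camera('top')[160:270,190:380]; s=ctrl.camera('scene')[150:290,180:370]
    t=cv2.resize(t,(760,440),interpolation=cv2.INTER_CUBIC)[:,:760]
    cv2.imwrite('pics/'+f,np.vstack([cv2.resize(t,(500,290)),cv2.resize(s,(400,295),interpolation=cv2.INTER_CUBIC) if 0 else cv2.copyMakeBorder(cv2.resize(s,(400,295),interpolation=cv2.INTER_CUBIC),0,0,0,100,cv2.BORDER_CONSTANT)])[:,:,::-1])
pic(sys.argv[1])
E
python3 v.py c3.png
```

```text
(no output)
```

View pics/c3.png

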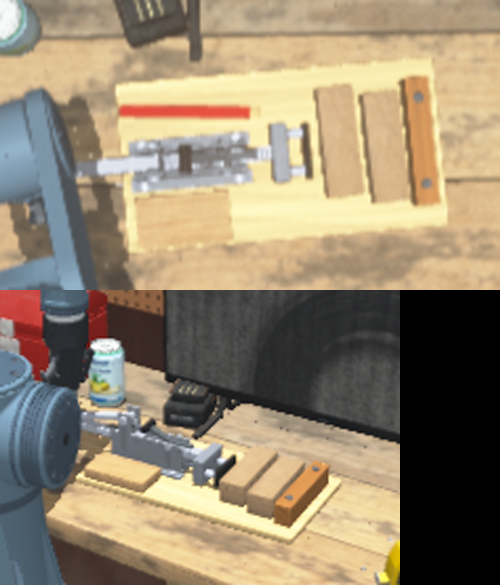

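The top view shows the pad moved on to about (308,150), close to board A. The first stroke worked at 9 N. Now I raise for stroke two and track the pad numerically.

Emit:
carry_out(steps=[0, 0, -0.02, 0, 0, 0, 0, 0, 0, -0.04, 0, 0, 0, 0, 0, 0, -0.06, 0, 0, 0, 0, 0, 0, -0.075, 0, 0, 0, 0, 0, 0, -0.075, 0, 0, 0, 0])

```text
time_s: 3.1
eef_pos: [0.4715, 0.2587, 0.2141]
eef_rot: [0.001, 0.683, 0.731, 0.002]
wrist_force: [0.5, -0.5, 0.1]
opening: 0.0
grasp_force: 0.0
```

```bash
cat > t.py <<'E'
from h import *
O=np.array([.4878,-.0029]);ax=np.array([.0684,-.9977]);ay=np.array([.9977,.0684])
p=ctrl.camera_params('top')
def X(x,y,z): return np.r_[O+x*ax+y*ay,z]
def prof(im,ys,z,xs):
    P=np.array([[proj(p,X(x,y,z)) for x in xs] for y in ys],np.float32)
    return cv2.remap(im.astype(np.float32).mean(2),P[...,0].copy(),P[...,1].copy(),cv2.INTER_LINEAR)
def run(im):
    xs=np.arange(.01,.18,.001)
    a=prof(im,[-.026,-.02,.02,.026],.06,xs).mean(0)
    k=a[:80].argmin(); w=np.clip(130-a[max(0,k-8):k+9],0,None); c=(w*xs[max(0,k-8):k+9]).sum()/w.sum()
    print('pad mid',round(c,4))
    for y in(-.035,.035):
        b=prof(im,[y-.004,y,y+.004],.05,xs).mean(0)
        print(y,' '.join(str(int(v)) for v in b[30::2]))
if __name__=='__main__':
    import sys
    if len(sys.argv)>1: run(cv2.imread(sys.argv[1]))
    else: run(ctrl.camera('top'))
E
python3 t.py pics/top0.png; python3 t.py
```

```text
pad mid 0.0206
-0.035 216 216 215 211 198 149 136 156 165 168 170 171 172 173 173 173 171 171 172 172 172 172 172 171 170 168 173 184 202 187 149 118 123 147 162 169 172 174 175 175 175 175 174 174 173 173 173 173 172 171 169 167 164 153 119 101 98 125 139 144 145 145 144 144 147 150 150 149 147 152
0.035 223 223 221 203 165 144 149 172 175 176 176 176 176 175 175 174 173 172 172 171 171 171 169 169 169 173 187 208 214 185 130 122 138 169 174 175 173 173 173 173 172 170 169 171 172 172 171 170 169 169 168 170 177 184 137 106 96 126 144 145 144 142 140 141 143 147 147 146 146 157
pad mid 0.0318
-0.035 220 221 221 217 204 155 142 162 172 176 178 179 180 181 181 180 179 179 180 179 180 180 180 179 178 176 180 190 208 193 155 123 128 154 169 176 180 181 182 182 183 183 182 181 181 181 181 181 180 178 177 174 171 160 124 105 102 130 145 151 151 151 150 151 154 157 156 155 154 158
0.035 227 228 226 208 171 150 156 179 183 184 184 184 183 183 182 182 181 180 179 179 179 178 177 177 177 181 194 214 220 191 136 128 145 176 181 182 180 180 181 181 179 178 177 178 180 180 179 177 177 177 176 178 185 191 143 111 100 131 151 152 150 148 146 147 150 153 153 152 153 163
```

Emit:
carry_out(steps=[0, 0, 0.015, 0, 0, 0, 0, 0, 0, 0.03, 0, 0, 0, 0, 0, 0, 0.045, 0, 0, 0, 0, 0, 0, 0.06, 0, 0, 0, 0, 0, 0, 0.072, 0, 0, 0, 0, 0, 0, 0.077, 0, 0, 0, 0, 0, 0, 0.077, 0, 0, 0, 0])

```text
time_s: 3.85
eef_pos: [0.4705, 0.2578, 0.1336]
eef_rot: [0.001, 0.683, 0.731, -0.0]
wrist_force: [-0.6, -1.9, 9.0]
opening: -0.002
grasp_force: 4.1
```

Emit:
carry_out(steps=[0, 0, -0.025, 0, 0, 0, 0, 0, 0, -0.05, 0, 0, 0, 0, 0, 0, -0.077, 0, 0, 0, 0, 0, 0, -0.077, 0, 0, 0, 0])

```text
time_s: 4.25
eef_pos: [0.4716, 0.2587, 0.2139]
eef_rot: [0.001, 0.683, 0.73, 0.002]
wrist_force: [0.2, -0.3, 0.6]
opening: 0.001
grasp_force: 0.0
```

```bash
python3 t.py
```

```text
pad mid 0.0452
-0.035 192 180 178 181 184 145 138 160 171 176 178 179 180 181 181 180 180 180 180 180 180 180 180 179 178 176 181 191 208 193 155 124 129 155 170 177 180 181 182 182 183 183 181 181 181 181 181 181 180 179 177 175 172 160 125 106 103 131 145 150 152 151 150 151 153 157 157 156 154 159
0.035 203 192 190 175 143 134 148 179 183 184 184 184 183 183 182 182 181 180 179 179 179 179 178 177 177 180 191 209 217 190 136 128 145 177 182 182 181 181 181 181 179 178 178 179 180 180 179 178 177 176 176 178 185 191 143 111 101 131 150 152 150 148 146 147 150 153 154 153 154 163
```

Emit:
carry_out(steps=[0, 0, 0.015, 0, 0, 0, 0, 0, 0, 0.03, 0, 0, 0, 0, 0, 0, 0.042, 0, 0, 0, 0, 0, 0, 0.054, 0, 0, 0, 0, 0, 0, 0.066, 0, 0, 0, 0, 0, 0, 0.077, 0, 0, 0, 0, 0, 0, 0.077, 0, 0, 0, 0])

```text
time_s: 5.0
eef_pos: [0.4699, 0.2578, 0.1322]
eef_rot: [0.0, 0.683, 0.73, -0.001]
wrist_force: [0.2, -1.3, 9.0]
opening: 0.002
grasp_force: 4.2
```

Emit:
carry_out(steps=[0, 0, -0.025, 0, 0, 0, 0, 0, 0, -0.05, 0, 0, 0, 0, 0, 0, -0.077, 0, 0, 0, 0, 0, 0, -0.077, 0, 0, 0, 0])

```text
time_s: 5.4
eef_pos: [0.4712, 0.2586, 0.2128]
eef_rot: [0.001, 0.683, 0.73, 0.002]
wrist_force: [0.8, 0.3, 0.1]
opening: -0.004
grasp_force: 0.0
```

```bash
python3 t.py; python3 v.py c4.png
```

```text
pad mid 0.057
-0.035 220 220 220 218 216 199 185 175 171 167 160 136 139 168 175 177 179 179 180 181 181 180 180 180 180 180 180 180 180 179 176 173 162 152 166 174 179 181 182 182 183 184 183 182 181 181 181 181 180 179 177 176 171 159 125 106 103 131 146 151 152 151 151 151 154 157 157 156 154 159
0.035 227 228 228 227 224 208 198 192 192 178 138 130 141 176 183 184 185 184 184 183 182 182 181 180 179 179 179 178 178 178 177 175 168 157 171 181 182 182 181 181 181 180 179 178 179 180 180 179 178 177 177 176 172 162 127 105 100 131 151 152 151 148 146 147 150 154 154 154 154 163
```

View pics/c4.png

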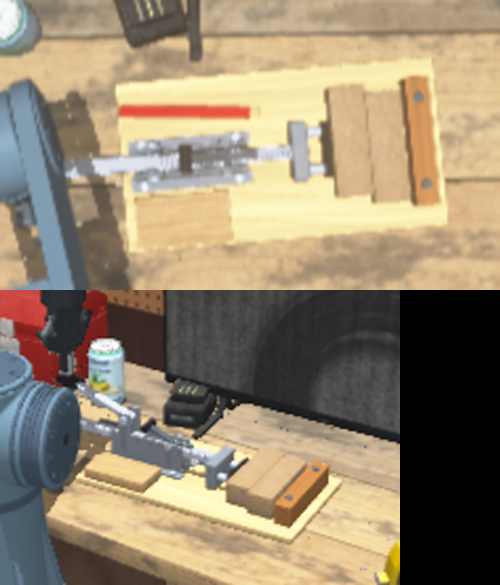

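The boards have closed on each other, with little gap left at the fence. The jaw is at about 36 mm. The next stroke should bite, so I go in small steps.

Emit:
carry_out(steps=[0, 0, 0.015, 0, 0, 0, 0, 0, 0, 0.03, 0, 0, 0, 0, 0, 0, 0.04, 0, 0, 0, 0, 0, 0, 0.046, 0, 0, 0, 0, 0, 0, 0.046, 0, 0, 0, 0])

```text
time_s: 6.05
eef_pos: [0.4693, 0.2585, 0.163]
eef_rot: [-0.001, 0.683, 0.73, -0.001]
wrist_force: [0.2, 2.8, 5.3]
opening: -0.005
grasp_force: 2.3
```

Emit:
carry_out(steps=[0, 0, 0.003, 0, 0, 0, 0, 0, 0, 0.006, 0, 0, 0, 0, 0, 0, 0.006, 0, 0, 0, 0])

```text
time_s: 6.35
eef_pos: [0.4694, 0.2586, 0.1582]
eef_rot: [-0.001, 0.683, 0.73, -0.0]
wrist_force: [-1.8, 3.3, 7.5]
opening: 0.001
grasp_force: 4.0
```

Emit:
carry_out(steps=[0, 0, 0.003, 0, 0, 0, 0, 0, 0, 0.006, 0, 0, 0, 0, 0, 0, 0.006, 0, 0, 0, 0])

```text
time_s: 6.65
eef_pos: [0.4694, 0.2584, 0.1523]
eef_rot: [-0.001, 0.683, 0.73, -0.001]
wrist_force: [-3.6, 2.5, 8.3]
opening: -0.0
grasp_force: 4.3
```

Emit:
carry_out(steps=[0, 0, 0.002, 0, 0, 0, 0, 0, 0, 0.004, 0, 0, 0, 0, 0, 0, 0.004, 0, 0, 0, 0])

```text
time_s: 6.95
eef_pos: [0.4695, 0.2582, 0.1485]
eef_rot: [-0.0, 0.683, 0.73, -0.001]
wrist_force: [-3.0, 0.5, 9.8]
opening: 0.003
grasp_force: 4.8
```

Emit:
carry_out(steps=[0, 0, 0.002, 0, 0, 0, 0, 0, 0, 0.004, 0, 0, 0, 0, 0, 0, 0.004, 0, 0, 0, 0])

```text
time_s: 7.25
eef_pos: [0.4695, 0.2579, 0.1446]
eef_rot: [-0.0, 0.683, 0.73, -0.001]
wrist_force: [-2.2, -0.3, 11.0]
opening: -0.0
grasp_force: 5.2
```

Emit:
carry_out(steps=[0, 0, 0.002, 0, 0, 0, 0, 0, 0, 0.004, 0, 0, 0, 0, 0, 0, 0.004, 0, 0, 0, 0])

```text
time_s: 7.55
eef_pos: [0.4695, 0.2575, 0.1405]
eef_rot: [-0.0, 0.683, 0.73, -0.001]
wrist_force: [-2.2, -2.8, 9.9]
opening: -0.001
grasp_force: 4.9
```

Emit:
carry_out(steps=[0, 0, 0.002, 0, 0, 0, 0, 0, 0, 0.004, 0, 0, 0, 0, 0, 0, 0.004, 0, 0, 0, 0])

```text
time_s: 7.85
eef_pos: [0.4697, 0.2573, 0.1369]
eef_rot: [0.0, 0.683, 0.731, -0.001]
wrist_force: [-3.4, -3.8, 13.7]
opening: 0.0
grasp_force: 6.3
```

Emit:
carry_out(steps=[0, 0, 0.002, 0, 0, 0, 0, 0, 0, 0.003, 0, 0, 0, 0, 0, 0, 0.003, 0, 0, 0, 0])

```text
time_s: 8.15
eef_pos: [0.47, 0.2574, 0.1343]
eef_rot: [0.0, 0.683, 0.731, -0.001]
wrist_force: [-4.3, -4.3, 15.7]
opening: 0.0
grasp_force: 7.0
```

```bash
python3 t.py
```

```text
pad mid 0.0645
-0.035 197 197 200 203 205 213 218 218 213 203 186 176 159 135 124 135 168 175 177 178 179 180 181 181 180 179 179 179 180 180 180 179 178 176 173 165 156 167 175 179 181 181 182 183 182 181 181 181 181 180 180 180 179 177 175 172 165 151 149 151 151 151 150 151 153 157 157 156 154 159
0.035 195 191 200 209 217 224 227 228 227 218 205 198 181 138 132 144 175 183 184 184 184 183 183 182 182 181 179 179 179 179 178 177 177 176 175 170 161 172 181 181 181 181 181 180 179 178 178 179 180 179 178 177 177 176 175 171 164 158 155 152 150 148 146 148 150 154 154 153 153 163
```

Emit:
carry_out(steps=[0, 0, 0.001, 0, 0, 0, 0, 0, 0, 0.002, 0, 0, 0, 0, 0, 0, 0.002, 0, 0, 0, 0])

```text
time_s: 8.5
eef_pos: [0.4701, 0.2573, 0.1324]
eef_rot: [0.0, 0.683, 0.73, -0.001]
wrist_force: [-3.6, -5.2, 15.4]
opening: -0.0
grasp_force: 7.2
```

Stroke four ends at about 15 N, with the boards shut against the fence. I let the trigger up and make a careful partial stroke up to 18–20 N.

Emit:
carry_out(steps=[0, 0, -0.02, 0, 0, 0, 0, 0, 0, -0.04, 0, 0, 0, 0, 0, 0, -0.06, 0, 0, 0, 0, 0, 0, -0.079, 0, 0, 0, 0, 0, 0, -0.079, 0, 0, 0, 0])

```text
time_s: 9.0
eef_pos: [0.4707, 0.2583, 0.2122]
eef_rot: [0.001, 0.683, 0.73, 0.001]
wrist_force: [0.0, 0.4, -0.0]
opening: -0.001
grasp_force: 0.0
```

```bash
python3 t.py
```

```text
pad mid 0.0645
-0.035 197 196 198 205 216 218 219 218 213 204 187 176 159 135 124 135 168 175 178 179 180 180 182 181 180 180 180 180 180 180 179 179 178 176 173 165 156 167 175 179 181 182 182 183 183 182 181 181 181 181 181 180 179 177 176 173 166 151 150 151 152 151 150 151 154 157 157 155 154 159
0.035 200 200 202 212 224 227 228 228 227 218 205 198 181 138 132 145 176 183 184 184 184 183 183 182 182 181 180 179 179 179 178 178 177 177 175 170 161 173 182 182 181 181 181 180 179 178 178 179 180 180 179 178 177 177 175 171 164 158 155 153 151 149 147 148 150 154 154 153 153 164
```

Emit:
carry_out(steps=[0, 0, 0.015, 0, 0, 0, 0, 0, 0, 0.025, 0, 0, 0, 0, 0, 0, 0.032, 0, 0, 0, 0, 0, 0, 0.036, 0, 0, 0, 0, 0, 0, 0.036, 0, 0, 0, 0])

```text
time_s: 9.55
eef_pos: [0.4695, 0.2594, 0.1743]
eef_rot: [-0.001, 0.683, 0.73, 0.0]
wrist_force: [-3.2, 4.7, 11.8]
opening: 0.002
grasp_force: 5.8
```

Emit:
carry_out(steps=[0, 0, 0.002, 0, 0, 0, 0, 0, 0, 0.004, 0, 0, 0, 0, 0, 0, 0.004, 0, 0, 0, 0])

```text
time_s: 9.85
eef_pos: [0.4694, 0.2597, 0.1708]
eef_rot: [-0.001, 0.683, 0.73, 0.001]
wrist_force: [-4.3, 5.9, 14.0]
opening: -0.001
grasp_force: 6.4
```

Emit:
carry_out(steps=[0, 0, 0.002, 0, 0, 0, 0, 0, 0, 0.004, 0, 0, 0, 0, 0, 0, 0.004, 0, 0, 0, 0])

```text
time_s: 10.15
eef_pos: [0.4695, 0.2599, 0.167]
eef_rot: [-0.001, 0.683, 0.73, 0.001]
wrist_force: [-4.5, 6.5, 15.1]
opening: 0.004
grasp_force: 7.1
```

Emit:
carry_out(steps=[0, 0, 0.001, 0, 0, 0, 0, 0, 0, 0.003, 0, 0, 0, 0, 0, 0, 0.003, 0, 0, 0, 0])

```text
time_s: 10.45
eef_pos: [0.4696, 0.2599, 0.1641]
eef_rot: [-0.001, 0.683, 0.73, 0.001]
wrist_force: [-5.1, 7.1, 15.5]
opening: -0.002
grasp_force: 7.5
```

Emit:
carry_out(steps=[0, 0, 0.001, 0, 0, 0, 0, 0, 0, 0.003, 0, 0, 0, 0, 0, 0, 0.003, 0, 0, 0, 0])

```text
time_s: 10.75
eef_pos: [0.4696, 0.26, 0.1613]
eef_rot: [-0.001, 0.683, 0.73, 0.001]
wrist_force: [-5.9, 7.2, 16.1]
opening: 0.001
grasp_force: 8.3
```

Emit:
carry_out(steps=[0, 0, 0.002, 0, 0, 0, 0, 0, 0, 0.004, 0, 0, 0, 0, 0, 0, 0.004, 0, 0, 0, 0])

```text
time_s: 11.05
eef_pos: [0.4696, 0.2599, 0.1573]
eef_rot: [-0.001, 0.683, 0.73, 0.001]
wrist_force: [-6.5, 7.6, 16.4]
opening: -0.002
grasp_force: 8.5
```

Emit:
carry_out(steps=[0, 0, 0.001, 0, 0, 0, 0, 0, 0, 0.003, 0, 0, 0, 0, 0, 0, 0.003, 0, 0, 0, 0])

```text
time_s: 11.35
eef_pos: [0.4696, 0.2599, 0.1544]
eef_rot: [-0.001, 0.683, 0.73, 0.001]
wrist_force: [-6.0, 7.5, 17.8]
opening: -0.001
grasp_force: 8.9
```

Emit:
carry_out(steps=[0, 0, 0.001, 0, 0, 0, 0, 0, 0, 0.003, 0, 0, 0, 0, 0, 0, 0.003, 0, 0, 0, 0])

```text
time_s: 11.65
eef_pos: [0.4697, 0.2598, 0.1516]
eef_rot: [-0.001, 0.683, 0.73, 0.001]
wrist_force: [-6.1, 7.0, 20.2]
opening: -0.007
grasp_force: 10.1
```

At 20 N it is tight. I now let go and hold clear.

Emit:
carry_out(steps=[0, 0, -0.02, 0, 0, 0, 0, 0, 0, -0.04, 0, 0, 0, 0, 0, 0, -0.06, 0, 0, 0, 0, 0, 0, -0.085, 0, 0, 0, 0, 0, 0, -0.095, 0, 0, 0, 0, 0, 0, -0.095, 0, 0, 0, 0])

```text
time_s: 12.25
eef_pos: [0.4703, 0.2582, 0.2459]
eef_rot: [0.0, 0.683, 0.73, 0.0]
wrist_force: [-1.0, 1.2, -0.3]
opening: 0.002
grasp_force: 0.0
```

```bash
python3 t.py | head -1; python3 v.py c5.png
```

```text
pad mid 0.0645
```

View pics/c5.png

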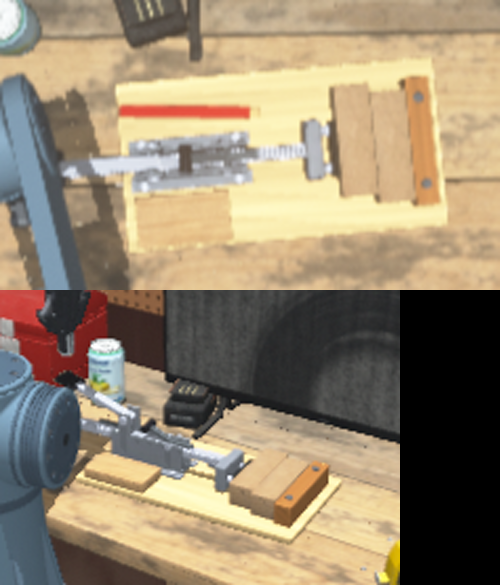

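Emit:
carry_out(steps=[0, 0, 0, 0, 0, 0, 0, 0, 0, 0, 0, 0, 0, 0, 0, 0, 0, 0, 0, 0, 0, 0, 0, 0, 0, 0, 0, 0, 0, 0, 0, 0, 0, 0, 0, 0, 0, 0, 0, 0, 0, 0, 0, 0, 0, 0, 0, 0, 0, 0, 0, 0, 0, 0, 0, 0, 0, 0, 0, 0, 0, 0, 0, 0, 0, 0, 0, 0, 0, 0, 0, 0, 0, 0, 0, 0, 0, 0, 0, 0, 0, 0, 0, 0, 0, 0, 0, 0, 0, 0, 0, 0, 0, 0, 0, 0, 0, 0, 0, 0, 0, 0, 0, 0, 0, 0, 0, 0, 0, 0, 0, 0, 0, 0, 0, 0, 0, 0, 0, 0, 0, 0, 0, 0, 0, 0, 0, 0, 0, 0, 0, 0, 0, 0, 0, 0, 0, 0, 0, 0])

```text
time_s: 14.4
eef_pos: [0.47, 0.2582, 0.2459]
eef_rot: [0.0, 0.683, 0.73, -0.0]
wrist_force: [-0.2, -0.2, 0.0]
opening: -0.001
grasp_force: 0.0
```

The clamp holds with the trigger up. The pad sits against board A, the crossbar has closed up on the pad, and the boards are tight to the fence at about (405,140). Next I move over the release tab.

Emit:
carry_out(steps=[-0.05, 0, 0, 0, 0, 0, 0, -0.1, 0, 0, 0, 0, 0, 0, -0.156, -0.001, 0, 0, 0, 0, 0, -0.156, -0.001, 0, 0, 0, 0, 0, -0.156, -0.001, 0.03, 0, 0, 0, 0, -0.156, -0.001, 0.06, 0, 0, 0, 0, -0.156, -0.001, 0.075, 0, 0, 0, 0, -0.156, -0.001, 0.075, 0, 0, 0, 0])

```text
time_s: 15.2
eef_pos: [0.4778, 0.1028, 0.1686]
eef_rot: [-0.002, 0.683, 0.73, -0.002]
wrist_force: [-1.1, -0.6, 0.2]
opening: 0.001
grasp_force: 0.0
```

Run:
```python
from h import *
t=ctrl.camera('scene')[195:275,200:350]
cv2.imwrite('pics/c6.png',cv2.resize(t,None,fx=5,fy=5,interpolation=cv2.INTER_CUBIC)[:,:,::-1])
```

```text
(no output)
```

View pics/c6.png

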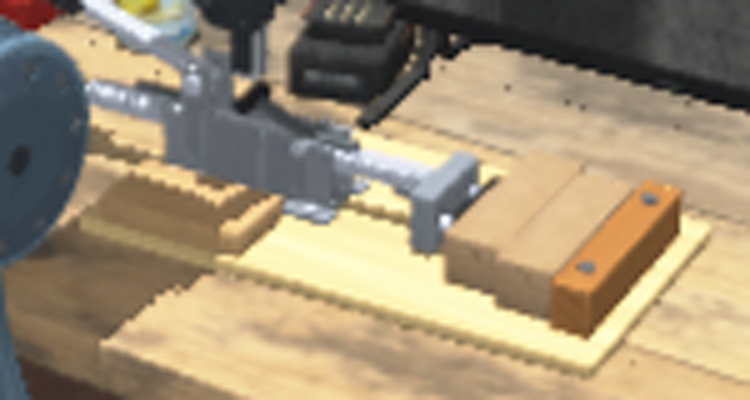

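The fingertips hang at about (250,65), right above the black tab at (255,97). Pressing down.

Emit:
carry_out(steps=[0, 0.001, 0.008, 0, 0, 0, 0, 0, 0.001, 0.013, 0, 0, 0, 0, 0, 0.001, 0.017, 0, 0, 0, 0, 0, 0.001, 0.02, 0, 0, 0, 0, 0, 0.001, 0.022, 0, 0, 0, 0, 0, 0.001, 0.022, 0, 0, 0, 0, 0, 0.001, 0.022, 0, 0, 0, 0])

```text
time_s: 15.95
eef_pos: [0.481, 0.1027, 0.1493]
eef_rot: [0.0, 0.683, 0.73, 0.001]
wrist_force: [0.9, 1.7, 3.2]
opening: 0.001
grasp_force: 1.7
```

```bash
python3 t.py | head -1
```

```text
pad mid 0.0266
```

Emit:
carry_out(steps=[0, 0, 0.001, 0, 0, 0, 0, 0, 0, 0.002, 0, 0, 0, 0, 0, 0, 0.002, 0, 0, 0, 0, 0, 0, 0.002, 0, 0, 0, 0, 0, 0, 0.002, 0, 0, 0, 0, 0, 0, 0.002, 0, 0, 0, 0, 0, 0, 0.002, 0, 0, 0, 0, 0, 0, 0.002, 0, 0, 0, 0, 0, 0, 0.002, 0, 0, 0, 0, 0, 0, 0.002, 0, 0, 0, 0])

```text
time_s: 17.0
eef_pos: [0.4805, 0.1025, 0.1469]
eef_rot: [0.0, 0.683, 0.73, -0.0]
wrist_force: [2.0, 0.5, 2.0]
opening: -0.0
grasp_force: 1.6
```

Emit:
carry_out(steps=[0, 0, -0.02, 0, 0, 0, 0, 0, 0, -0.05, 0, 0, 0, 0, 0, 0, -0.1, 0, 0, 0, 0, 0.04, 0, -0.15, 0, 0, 0, 0, 0.08, 0, -0.15, 0, 0, 0, 0, 0.12, 0, -0.15, 0, 0, 0, 0, 0.12, 0, -0.15, 0, 0, 0, 0, 0.12, 0, -0.15, 0, 0, 0, 0])

```text
time_s: 17.8
eef_pos: [0.4714, 0.2226, 0.2958]
eef_rot: [-0.0, 0.682, 0.731, -0.001]
wrist_force: [-0.1, 0.4, -0.4]
opening: -0.001
grasp_force: 0.0
```

```bash
python3 t.py ; python3 v.py c7.png
```

```text
pad mid 0.0206
-0.035 221 221 221 221 221 221 221 221 220 220 220 218 200 158 135 139 168 174 177 178 179 179 181 181 180 179 179 180 179 179 179 178 177 175 172 164 155 166 174 179 180 181 181 182 182 181 181 180 181 180 180 179 178 177 175 172 165 150 149 150 151 151 150 151 153 156 157 155 154 158
0.035 227 227 228 228 227 228 228 227 227 227 227 224 204 151 138 146 175 182 183 184 183 183 182 182 182 180 179 178 179 179 178 177 176 176 175 170 161 172 181 181 181 180 180 180 179 178 178 178 179 179 178 177 177 176 175 171 163 157 155 152 150 148 146 147 150 153 153 152 152 162
```

View pics/c7.png

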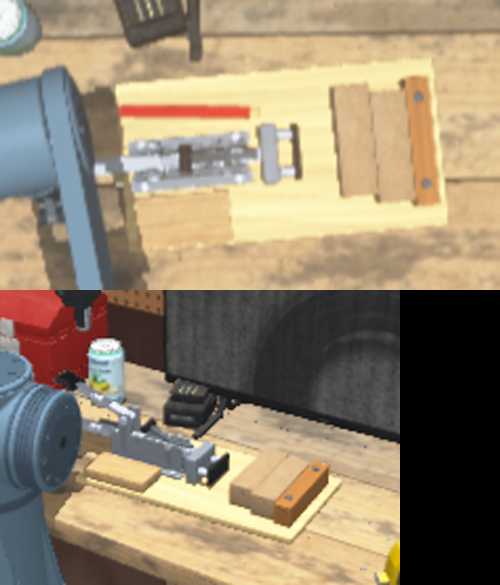

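The pad mid is back at 0.0206, the same as at the start, so the jaw is fully back. The boards stayed closed and square at the fence, and the arm is clear.

```bash
python3 -c "
from bench import ctrl
print(ctrl.hand_in())"
```

```text
the job is handed in; nothing more can be done
None
```

The job is handed in: the clamp was pumped to 20 N and held the boards by itself for about two seconds. After release the jaw is fully back, with the boards closed up square against the fence.

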